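# Load the carton cradle and lay its retaining bar

## Task

Build up the column in the plywood cradle, one carton at a time: set the deep carton squarely on the carton already standing there, then the flat carton squarely on the deep one, sides flush and lids up. Then lay the wooden retaining bar across the cradle, resting down in the notches of both cheeks. Leave the bottom carton where it stands, and do not disturb the tin, the green shoe last or the hammer.

Things in the scene. Friction and masses are not known exactly. Their poses are not given: they have to be found in the camera images.
- cradle: Fixed plywood cradle. Origin: centre of its deck's underside, z up. Deck 130 (x) by 210 (y), 12 mm thick. Two open-framed upright cheeks, 16 mm thick, 90 wide along x, at y = -83 and +83 mm (150 clear between). Each has a notch in its top edge, 40 mm wide along x, centred on x = 0, open through along y; notch floors 158, cheek tops 176 mm above the origin. Open to +x and -x.
- bottom_carton: Closed cardboard carton, 60 (x) by 110 (y) by 45 mm high, standing on the cradle's deck between the cheeks, long side along y. It is loose. Origin: centre of its underside, z up.
- deep_carton: Closed cardboard carton, the deep loose one on the bench: 60 (x) by 110 (y) by 55 mm high. Origin: centre of its underside, z up.
- flat_carton: Closed cardboard carton, the flat loose one on the bench: 60 (x) by 110 (y) by 36 mm high. Origin: centre of its underside, z up.
- bar: Plain wooden retaining bar, 24 (x) by 200 (y) by 20 mm high, lying on the bench. Origin: centre of its underside, z up.
- tin: Bystander: closed steel tin of 72 mm diameter, 85 mm high, standing on the bench. Origin: centre of its underside.
- last: Bystander: green shoe last, about 210 (x) by 80 (y) by 85 mm high. Origin: on the bench, under its middle.
- hammer: Bystander: hammer lying on the bench, about 260 mm long along its x. Origin: underneath, near its middle.
Not all that is in view belongs to the job. Leave any red or turquoise look-alike of the deep_carton alone.

How it is judged:
By the outcome, as a careful person would: the job done as asked, in the order asked, and still so for the second after the job is handed in, with the robot touching nothing.
It also fails if it takes over 72 s, if anything falls off the work surface, if the arm or the gripper's body presses on something with over 40 N, if the wrist force passes 120 N, or if a joint passes its speed limit or range.

## Robot

A 6-joint arm with a two-finger parallel gripper is mounted at the origin on the work surface. World frame = base frame: x ahead of the robot, y to its left, z up, the work surface at z = 0. Lengths are in m, angles in rad, forces in N, time in s.
With the tool pointing down it reaches from about 0.375 to 0.9 m from the base axis. Payload 3.1 kg.
Tool frame: the origin (TCP) lies at the very end of the fingers, on their centre line; the grasp point (between the pads) lies 19 mm behind it; z points along the fingers, y is the line along which they close (so a half turn about z gives the same grasp; the last joint's range is limited). The gripper opens to 85 mm and grips with 20 to 120 N. Pads are 22 mm wide; open, the fingers measure 114 mm over their backs; the gripper's body (76 mm by 85 mm) begins 54 mm behind the grasp point. The pads swing forward as they close: fully open they stand 13 mm farther back than shut.
Start: joints at [-1.484, 0.527, 1.433, -0, 1.181, -0.178], TCP at [0.164, -0.603, 0.196] pointing down, gripper open.
Joint ranges: [-3.08, 3.08], [-0.75, 2.2], [0.22, 2.44], [-1.43, 4.57], [0, 2.65], [-2.85, 2.85]. Speed limits (rad/s): [2.79, 2.79, 3.14, 3.14, 3.14, 3.14].

## Interface

Orientations are given as a unit quaternion [x, y, z, w].
In Python, from station import manip, vision gives the robot as it stands.
- The arm moves only by the tool drive_tool, never from a script. Its argument "deltas" is a list that holds one entry, the list of rows, each a list of 4 numbers: the shift along the tool's x, y, z in mm, then the turn about the tool's z in rad. A call has 1 to 5 rows; each row is the pose to reach, as a shift and turn from the pose commanded when the call began, along the tool's axes at that moment; what a row does not reach only later rows make up. A row lasts 1/12 s, in which the tool goes at most 41.7 mm and 7.16 degrees, less where a joint would pass 70% of its speed; a pose out of reach is approached as far as the arm can. A call with a gripper value outside its range is refused whole. "jaw" is the finger opening in mm, from 0 to 85.4, set as the call begins (left out, the last holds). The fingers move at their own pace and stop on an object; "force" is the grip in N (left out, the last holds). Time passes only in rows, so rows that repeat a pose let the fingers close. It gives the time, the measured TCP pose, the force, the opening and the grip force at its end, in the units of the state.
- manip.sense(): the state, without advancing time (a new reading comes with each control period).
- vision.snapshot(name): name is "scene" or "top" or "wrist"; returns the picture (400x640x3 uint8, red, green, blue); there is no depth.
- vision.camera_model(name): a dict with "camera_matrix" (3x3 intrinsics, pixels), "D" ([k1, k2, p1, p2, k3] as OpenCV has them; the pictures are not rectified), "rvec" (rotation vector, rad) and "tvec" (3), from world to camera coordinates, as OpenCV has them. Camera axes: x right, y down, z forward; pixel columns grow to the right and rows downward; lengths in m; the calibration is good to about 2 mm. A picture is of the moment at which its call begins: read the wrist's pose just before it. camera_model takes no time and is no camera call; for the wrist camera it gives the pose at the moment of the call.
- manip.sign_off(): hands the job in; it is judged then, once.
The state is a dict: "t": time; "q": joint angles; "qd": joint speeds; "tau": joint torques, N m; "tcp_pos": TCP position; "tool_rot": TCP orientation; "force": force on the tool from outside, world axes, zero at the start; "ft_torque": the same for the moment, N m; "finger_gap": opening from 0.0 (shut) to 1.0 (fully open); "gripper_force": force on a finger pad.
Only numpy, scipy, OpenCV 4.12 (cv2) and the standard library are available. Lean on these libraries where they do the work, as an engineer would, in place of code of your own. Each camera call takes 0.05 s, during which the arm holds its last target. There are 200 camera calls.

## Working session

There is one attempt and no reset: what is moved stays moved. The work goes in short steps, Python scripts to look and compute and a tool call to move; the robot and the scene stay as the last step left them, time stands still between calls to the robot, and variables do not carry over. Pictures are saved under pics/ and viewed, at most 10 in all, crops included, and the job is handed in when it is done.

Besides the shell and the picture viewer there is one more tool, called after ">>>" as name([rows], argument=value, ...), one row to a line, values as JSON. drive_tool: Moves the arm, as the interface text tells. Its arguments: {"type":"object","properties":{"deltas":{"type":"array"},"jaw":{"type":"number"},"force":{"type":"number"}},"required":["deltas"]}

```bash
mkdir -p pics; ls
python3 - <<'E'
from station import manip, vision
import cv2
for n in ("scene","top"):
    im=vision.snapshot(n); cv2.imwrite(f"pics/{n}0.png",cv2.cvtColor(im,cv2.COLOR_RGB2BGR))
    m=vision.camera_model(n); print(n,m)
    R=cv2.Rodrigues(m["rvec"])[0] if 1 else 0
    import numpy as np
    print(-R.T@np.array(m["tvec"]).ravel())
s=manip.sense(); print(s)
E
```

```text
pics
scene {'camera_matrix': array([[364.92862961,   0.        , 321.90095606],
       [  0.        , 364.92862961, 199.45117228],
       [  0.        ,   0.        ,   1.        ]]), 'D': array([-0.07007069,  0.        ,  0.        ,  0.        ,  0.        ]), 'rvec': array([ 1.36854801,  2.31339031, -0.7891026 ]), 'tvec': array([ 0.24559828, -0.34924825,  1.64882721])}
[1.25377749 0.39419316 1.08331795]
top {'camera_matrix': array([[397.78544374,   0.        , 321.95761206],
       [  0.        , 397.78544374, 204.71897984],
       [  0.        ,   0.        ,   1.        ]]), 'D': array([-0.08538468,  0.        ,  0.        ,  0.        ,  0.        ]), 'rvec': array([ 2.18810244, -2.15794073,  0.09510188]), 'tvec': array([0.01176223, 0.5576042 , 1.35684755])}
[0.43171715 0.0136568  1.40197356]
{'t': 0.1, 'q': array([-1.48349576e+00,  5.28374962e-01,  1.43381865e+00,  5.47350536e-06,
        1.18137909e+00, -1.78528690e-01]), 'qd': array([-2.57924003e-04, -1.82501841e-03, -3.38903164e-03, -6.14842427e-05,
       -1.59943791e-04, -7.60627529e-04]), 'tau': array([-3.99679730e-04, -4.43305707e+01, -1.78585625e+01, -2.19366821e-04,
        3.83799139e-03,  5.51850874e-06]), 'tcp_pos': array([ 0.16414165, -0.60230581,  0.1954163 ]), 'tool_rot': array([ 9.91179500e-01,  1.32522523e-01,  4.76716455e-05, -9.88880921e-04]), 'force': array([-0.34566772, -0.26106382,  0.0660157 ]), 'ft_torque': array([ 0.0076756 , -0.01415294,  0.01988943]), 'gripper_force': 0.0, 'finger_gap': 0.9997050967843772}
```

View pics/scene0.png

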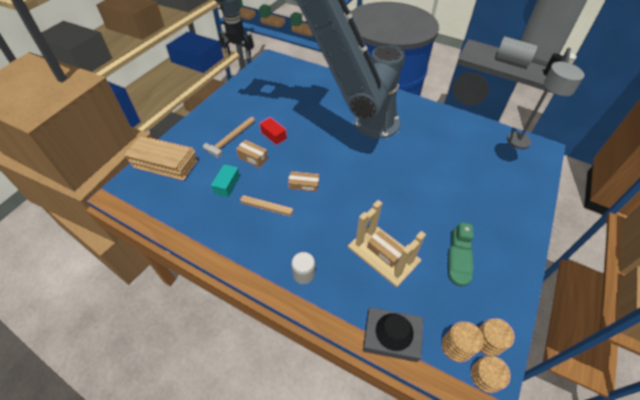

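View pics/top0.png

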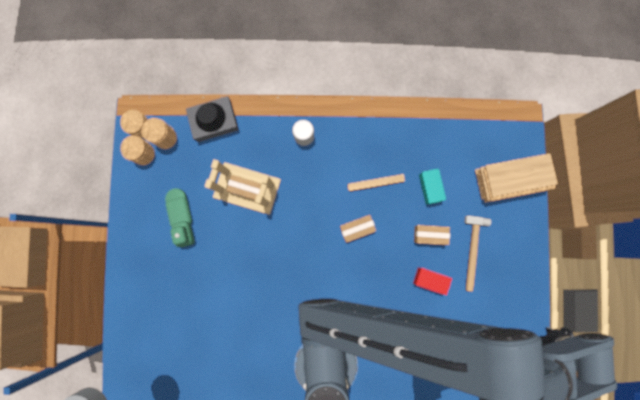

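The top view shows two brown cartons at about (358,228) and (433,235), the bar at (377,182) and the cradle at (243,187). It also shows the tin at (303,133), the hammer at (475,250), and red and turquoise decoys. In the scene view, the carton at (252,153) looks like the deep one and the one at (304,181) the flat one.

```bash
cat > h.py <<'E'
import numpy as np, cv2
from scipy.spatial.transform import Rotation as Ro
from station import manip, vision
def px2w(m,pts,z):
    """pixels -> world points on plane(s) z"""
    n=cv2.undistortPoints(np.array(pts,float).reshape(-1,1,2),m["camera_matrix"],m["D"]).reshape(-1,2)
    R=cv2.Rodrigues(np.array(m["rvec"]))[0]; c=-R.T@np.array(m["tvec"]).ravel()
    d=np.c_[n,np.ones(len(n))]@R
    return c+d*((np.broadcast_to(z,len(n))-c[2])/d[:,2])[:,None]
def w2px(m,P):
    return cv2.projectPoints(np.array(P,float).reshape(-1,1,3),np.array(m["rvec"]),np.array(m["tvec"]),m["camera_matrix"],m["D"])[0].reshape(-1,2)
def snap(name,file):
    m=vision.camera_model(name); im=cv2.cvtColor(vision.snapshot(name),cv2.COLOR_RGB2BGR)
    cv2.imwrite(f"pics/{file}.png",im); np.save(f"pics/{file}.npy",m,allow_pickle=True); return im,m
def load(file): return cv2.imread(f"pics/{file}.png"), np.load(f"pics/{file}.npy",allow_pickle=True).item()
def box(c,yaw,sx,sy,z0,z1):
    a=Ro.from_euler('z',yaw).as_matrix()
    return np.array([a@[x*sx/2,y*sy/2,0]+[c[0],c[1],z] for z in(z0,z1) for x,y in((1,1),(-1,1),(-1,-1),(1,-1))])
def to_tool(target,yaw_y=None):
    """shift in tool mm from present measured pose to the world target; turn so the tool y axis points along yaw_y (mod pi)"""
    s=manip.sense(); R=Ro.from_quat(s["tool_rot"]).as_matrix()
    d=R.T@(np.array(target)-s["tcp_pos"])*1000
    t=0
    if yaw_y is not None:
        cur=np.arctan2(R[1,1],R[0,1]); t=-((yaw_y-cur+np.pi/2)%np.pi-np.pi/2)
    print("shift",d.round(1),"turn",round(float(t),3),"q6",s["q"][5].round(2),"tcp",s["tcp_pos"].round(4),"F",s["force"].round(1),"t",round(s["t"],2),"gap",round(s["finger_gap"]*85.4,1))
E
python3 - <<'E'
from h import *
m=vision.camera_model("top")
for n,p,z in [("c358",(358,228),.036),("c433",(433,235),.055),("bar",(377,182),.02),("cradle",(243,187),.057),("tin",(303,133),.085),("hammer",(475,250),.03),("turq",(433,187),.055),("red",(433,281),.05)]:
    print(n,px2w(m,[p],z).round(3))
w=vision.camera_model("wrist"); print(w)
R=cv2.Rodrigues(np.array(w["rvec"]))[0]; print(-R.T@w["tvec"],R)
s=manip.sense();print(Ro.from_quat(s["tool_rot"]).as_matrix().round(3))
to_tool([.43,-.22,.35])
a=cv2.imread("pics/scene0.png")[95:225,195:345]; b=cv2.imread("pics/top0.png")[155:255,335:455]
cv2.imwrite("pics/crop1.png",np.vstack([cv2.resize(a,(450,390)) ,np.pad(cv2.resize(b,(252,210)),((0,0),(0,198),(0,0)))]))
E
```

```text
c358 [[ 0.478 -0.105  0.036]]
c433 [[ 0.457 -0.359  0.055]]
bar [[ 0.641 -0.173  0.02 ]]
cradle [[0.612 0.29  0.057]]
tin [[0.795 0.087 0.085]]
hammer [[ 0.406 -0.514  0.03 ]]
turq [[ 0.621 -0.361  0.055]]
red [[ 0.301 -0.36   0.05 ]]
{'camera_matrix': array([[329.41016909,   0.        , 326.33328152],
       [  0.        , 329.41016909, 205.56113347],
       [  0.        ,   0.        ,   1.        ]]), 'D': array([-0.03413612,  0.        ,  0.        ,  0.        ,  0.        ]), 'rvec': array([-2.28189673,  1.74232199,  0.28534668]), 'tvec': array([-0.62612735, -0.04136507,  0.37998845])}
[ 0.24371366 -0.58279001  0.37295737] [[ 2.63314073e-01 -9.64709893e-01 -7.21744027e-04]
 [-9.14541295e-01 -2.49858718e-01  3.18095649e-01]
 [-3.07050353e-01 -8.30989961e-02 -9.48058351e-01]]
[[ 0.965  0.263 -0.   ]
 [ 0.263 -0.965  0.002]
 [ 0.    -0.002 -1.   ]]
shift [ 357.  -299.3 -153.9] turn 0.0 q6 -0.18 tcp [ 0.1641 -0.6023  0.1954] F [-0.3 -0.3  0.1] t 0.1 gap 85.4
```

View pics/crop1.png

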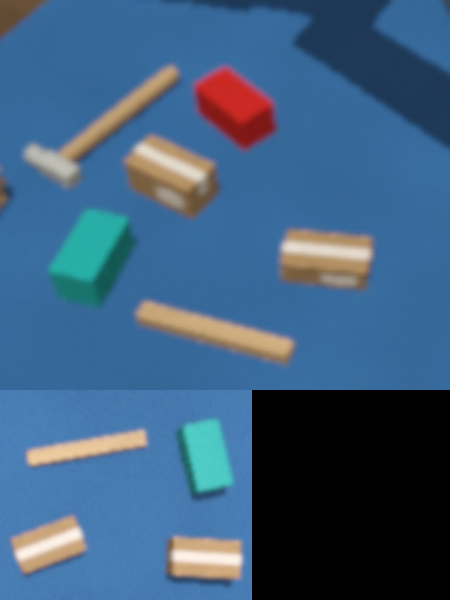

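The deep carton is at about (0.457,-0.359), nearer the hammer, and the flat one is at about (0.478,-0.105). The bar is at about (0.641,-0.173). I'll move to a viewpoint where the wrist camera sees all three.

>>> drive_tool([
  [[170,-90,-60,0],[170,-90,-60,0],[170,-90,-60,0],[170,-90,-60,0],[170,-90,-60,0]],
])

```text
t: 0.52
tcp_pos: [0.306, -0.4692, 0.2566]
tool_rot: [0.991, 0.133, 0.0, -0.001]
force: [-0.1, -0.4, 0.2]
finger_gap: 1.002
gripper_force: 0.0
```

>>> drive_tool([
  [[170,-90,-60,0],[170,-90,-60,0],[170,-90,-60,0],[170,-90,-60,0],[170,-90,-60,0]],
])

```text
t: 0.93
tcp_pos: [0.4465, -0.3377, 0.317]
tool_rot: [0.991, 0.133, 0.0, -0.0]
force: [0.3, -0.6, -0.3]
finger_gap: 0.999
gripper_force: 0.0
```

>>> drive_tool([
  [[150,-90,-20,0],[150,-90,-20,0],[150,-90,-20,0],[150,-90,-20,0],[150,-90,-20,0]],
])

```text
t: 1.35
tcp_pos: [0.5697, -0.2088, 0.3366]
tool_rot: [0.991, 0.135, 0.002, -0.001]
force: [-0.6, 0.8, -0.6]
finger_gap: 0.995
gripper_force: 0.0
```

Run:
```python
from h import *
im,m=snap("wrist","w1")
to_tool([.457,-.359,.2])
print(w2px(m,[[.457,-.359,.055],[.478,-.105,.036],[.641,-.173,.02]]))
```

```text
shift [-148.3  113.9  136. ] turn 0.0 q6 0.76 tcp [ 0.569  -0.2096  0.3364] F [ 0.6 -0.9  0.3] t 1.4 gap 85.3
[[398.97266672 253.18645647]
 [242.91233939 194.8264389 ]
 [314.28041639  98.77796434]]
```

View pics/w1.png

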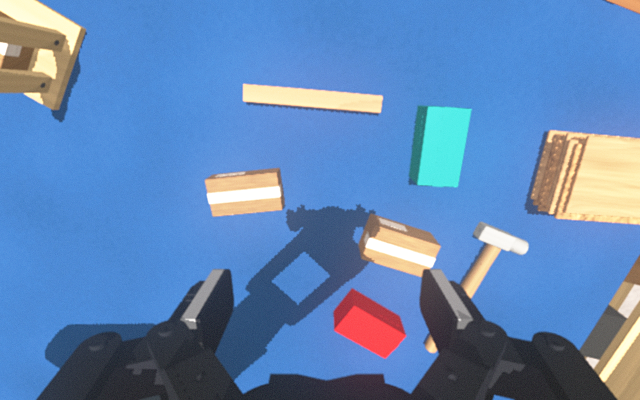

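The wrist view is sharp. It shows the flat carton at (245,193), the deep carton at (399,243), the bar at (313,98), the turquoise decoy at (440,146), the red decoy at (369,322) and the hammer head at (500,240). I'll fit box models to the silhouettes.

```bash
cat >> h.py <<'E'
from scipy.optimize import minimize
def fit(im,m,guess,sx,sy,z0,z1,S=4):
    """refine (x,y,yaw) of a box: match its projected outline with the not-blue blob at the guess"""
    i=im.astype(int); mk=((i[...,2]>i[...,0]-5)).astype(np.uint8)
    n,l,st,_=cv2.connectedComponentsWithStats(mk)
    u,v=w2px(m,[[guess[0],guess[1],z1]])[0].round().astype(int)
    mk=(l==l[v,u]).astype(np.uint8); x,y,w,h=st[l[v,u]][:4]
    x0,y0,x1,y1=max(x-15,0),max(y-15,0),x+w+15,y+h+15
    big=cv2.resize(mk[y0:y1,x0:x1].astype(np.float32),None,fx=S,fy=S,interpolation=cv2.INTER_LINEAR)
    def cost(p):
        pts=w2px(m,box(p[:2],p[2],sx,sy,z0,z1))
        hull=cv2.convexHull(((pts-[x0,y0]+.5)*S*16-8).round().astype(np.int32))
        r=np.zeros(big.shape,np.float32); cv2.fillConvexPoly(r,hull,1,shift=4)
        return float(np.abs(r-big).sum()/big.sum())
    best=None
    for yw in np.arange(0,np.pi,np.pi/8):
        r=minimize(cost,[*guess[:2],yw],method="Nelder-Mead",options=dict(initial_simplex=np.array([[*guess[:2],yw]]*4)+np.vstack([np.zeros(3),np.diag([.012,.012,.15])]),xatol=1e-5,fatol=1e-5))
        if best is None or r.fun<best.fun: best=r
    p=best.x.copy(); p[2]=(p[2]+np.pi/2)%np.pi-np.pi/2
    print("pose",p.round(4),"misfit",round(best.fun,3)); return p
E
python3 - <<'E'
from h import *
im,m=load("w1")
print("as given, then heights swapped")
d=fit(im,m,(.457,-.359),.06,.11,0,.055); fit(im,m,(.457,-.359),.06,.11,0,.036)
fit(im,m,(.478,-.105),.06,.11,0,.036); fit(im,m,(.478,-.105),.06,.11,0,.055)
fit(im,m,(.641,-.173),.024,.2,0,.02)
to_tool([d[0],d[1],.15],d[2])
E
```

```text
as given, then heights swapped
pose [ 0.4585 -0.3616 -0.0531] misfit 0.63
pose [ 0.4539 -0.3654 -0.0607] misfit 0.666
pose [ 0.4777 -0.1052  0.3781] misfit 0.041
pose [ 0.4814 -0.1061  0.4487] misfit 0.186
pose [ 0.6412 -0.1701  0.1913] misfit 0.056
shift [-147.6  116.9  186. ] turn -1.246 q6 0.76 tcp [ 0.569  -0.2096  0.3364] F [ 0.6 -0.9  0.3] t 1.4 gap 85.3
```

>>> drive_tool([
  [[-165,190,120,-0.62],[-165,190,120,-0.62],[-165,190,120,-0.62],[-165,190,120,-0.62],[-165,190,120,-0.62]],
])

```text
t: 1.82
tcp_pos: [0.4832, -0.3826, 0.2467]
tool_rot: [0.903, 0.429, -0.001, -0.0]
force: [1.2, 0.7, -0.3]
finger_gap: 1.0
gripper_force: 0.0
```

>>> drive_tool([
  [[0,0,0,-0.62],[0,0,0,-0.62],[0,0,0,-0.62],[0,0,0,-0.62],[0,0,0,-0.62]],
])

```text
t: 2.23
tcp_pos: [0.4836, -0.3817, 0.2471]
tool_rot: [0.73, 0.684, -0.0, -0.001]
force: [0.2, -0.3, 0.2]
finger_gap: 1.002
gripper_force: 0.0
```

Run:
```python
from h import *
im,m=snap("wrist","w2")
d=fit(im,m,(.4585,-.3616),.06,.11,0,.055); fit(im,m,(.4585,-.3616),.06,.11,0,.036)
to_tool([d[0],d[1],.1],d[2])
```

```text
pose [ 0.4586 -0.3604 -0.0502] misfit 0.025
pose [ 0.4575 -0.3626 -0.0628] misfit 0.085
shift [ 19.5 -26.  147.2] turn -0.011 q6 -0.79 tcp [ 0.4837 -0.3816  0.2472] F [-0.2  0.8 -0.5] t 2.28 gap 85.4
```

View pics/w2.png

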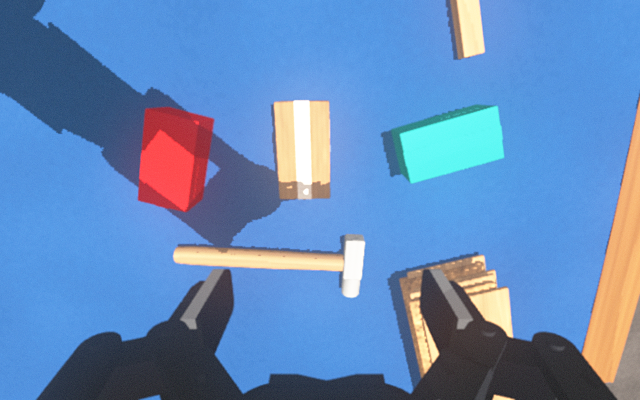

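The wrist view shows the deep carton upright at (303,150), with the hammer at y≥240 px and both decoys well clear. The fit is good, so I'll grasp it.

>>> drive_tool([
  [[19.5,-26,130,-0.011],[19.5,-26,130,-0.011],[19.5,-26,130,-0.011],[19.5,-26,130,-0.011],[19.5,-26,130,-0.011]],
])

```text
t: 2.7
tcp_pos: [0.4579, -0.3574, 0.1148]
tool_rot: [0.728, 0.685, 0.0, -0.005]
force: [-0.2, 0.3, -0.2]
finger_gap: 1.0
gripper_force: 0.0
```

>>> drive_tool([
  [[0,0,40,0],[0,0,75,0],[0,0,100,0],[0,0,105,0],[0,0,105,0]],
])

```text
t: 3.12
tcp_pos: [0.4617, -0.3608, 0.0132]
tool_rot: [0.728, 0.686, -0.0, 0.0]
force: [0.6, 0.4, 0.4]
finger_gap: 0.999
gripper_force: 0.0
```

>>> drive_tool([
  [[0,0,0,0],[0,0,0,0],[0,0,0,0],[0,0,0,0],[0,0,0,0]],
], jaw=50, force=35)

```text
t: 3.53
tcp_pos: [0.4602, -0.3611, 0.017]
tool_rot: [0.727, 0.687, -0.002, 0.001]
force: [-7.6, -1.2, 13.9]
finger_gap: 0.583
gripper_force: 7.1
```

>>> drive_tool([
  [[0,0,0,0],[0,0,0,0],[0,0,-10,0],[0,0,-30,0],[0,0,-60,0]],
])

```text
t: 3.95
tcp_pos: [0.4604, -0.3587, 0.0734]
tool_rot: [0.727, 0.686, 0.0, -0.001]
force: [0.1, 0.5, -1.0]
finger_gap: 0.588
gripper_force: 0.0
```

Run:
```python
from h import *
im,m=snap("wrist","w3")
to_tool([.4586,-.3604,.012])
print(w2px(m,box((.4586,-.3604),-.05,.06,.11,0,.055)).round())
```

```text
shift [ 2.1 -5.9 68.2] turn 0.0 q6 -0.8 tcp [ 0.4639 -0.3623  0.0803] F [ 0.9 -1.2  3.7] t 4.0 gap 49.9
[[363. 133.]
 [283. 133.]
 [289. 264.]
 [359. 264.]
 [372. 143.]
 [271. 144.]
 [281. 302.]
 [367. 302.]]
```

View pics/w3.png

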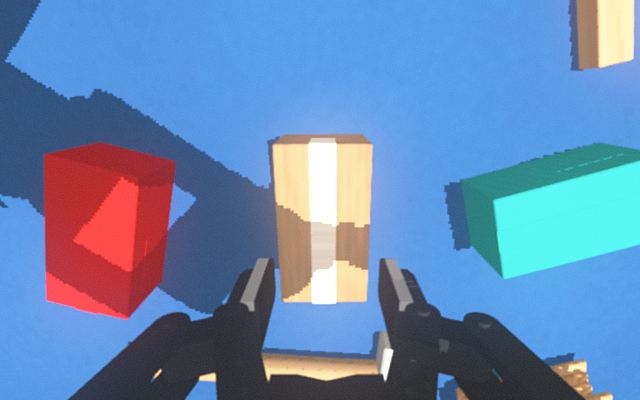

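The carton hasn't moved; it is at (320,220), right where predicted. The fingers only stopped at their commanded opening with light contact and slipped off, so I'll command a tighter jaw. First I'll let the arm settle and re-check centring.

>>> drive_tool([
  [[0,0,0,0],[0,0,0,0],[0,0,0,0],[0,0,0,0]],
], jaw=85)

```text
t: 4.33
tcp_pos: [0.4606, -0.3589, 0.0723]
tool_rot: [0.727, 0.686, 0.0, -0.001]
force: [-0.1, -0.0, -0.3]
finger_gap: 0.995
gripper_force: 0.0
```

Run:
```python
from h import *
im,m=snap("wrist","w4")
d=fit(im,m,(.4586,-.3604),.06,.11,0,.055)
to_tool([*d[:2],.014],d[2])
```

```text
pose [ 0.4586 -0.3609 -0.0495] misfit 0.017
shift [-2.2 -1.8 58.1] turn -0.009 q6 -0.8 tcp [ 0.4605 -0.3589  0.0721] F [-0.1 -0.6  0.2] t 4.38 gap 85.0
```

>>> drive_tool([
  [[-2,-2,30,-0.009],[-2,-2,58,-0.009],[-2,-2,58,-0.009],[-2,-2,58,-0.009]],
])

```text
t: 4.72
tcp_pos: [0.4576, -0.3599, 0.013]
tool_rot: [0.724, 0.69, 0.0, -0.003]
force: [-0.2, -0.2, 0.5]
finger_gap: 0.99
gripper_force: 0.0
```

>>> drive_tool([
  [[0,0,0,0],[0,0,0,0],[0,0,0,0],[0,0,0,0],[0,0,0,0]],
], jaw=25, force=40)

```text
t: 5.13
tcp_pos: [0.4604, -0.3637, 0.0199]
tool_rot: [0.724, 0.69, -0.001, 0.003]
force: [-5.4, 2.8, 19.4]
finger_gap: 0.306
gripper_force: 9.2
```

>>> drive_tool([
  [[0,0,0,0],[0,0,0,0],[0,0,-10,0],[0,0,-20,0],[0,0,-20,0]],
])

```text
t: 5.55
tcp_pos: [0.4604, -0.3629, 0.0378]
tool_rot: [0.724, 0.69, -0.0, 0.003]
force: [-0.0, -0.3, -0.2]
finger_gap: 0.291
gripper_force: 0.0
```

Run:
```python
from h import *
im,m=snap("wrist","w5"); sc,ms=snap("scene","s5")
s=manip.sense(); R=Ro.from_quat(s["tool_rot"]).as_matrix()
P=[s["tcp_pos"]+R@np.array(v)/1000 for v in([0,0,0],[0,12,0],[0,-12,0],[0,0,-19])]
print(w2px(m,P).round(), w2px(ms,P).round(), s["tcp_pos"], s["finger_gap"])
u,v=w2px(ms,P[:1])[0].astype(int)
c=cv2.resize(sc[v-60:v+40,u-75:u+75],(600,400),interpolation=cv2.INTER_CUBIC)
cv2.imwrite("pics/c5.png",np.vstack([cv2.resize(im,None,fx=.5,fy=.5),c[:,:]][0:1]+[cv2.resize(c,(320,213))]))
cv2.imwrite("pics/c5.png",np.hstack([cv2.resize(im,(400,250)),cv2.resize(c,(375,250))]))
```

```text
[[324. 236.]
 [344. 236.]
 [303. 236.]
 [323. 250.]] [[250. 152.]
 [248. 154.]
 [252. 150.]
 [249. 149.]] [ 0.45940094 -0.36180748  0.0357867 ] 0.2918457858822829
```

View pics/c5.png

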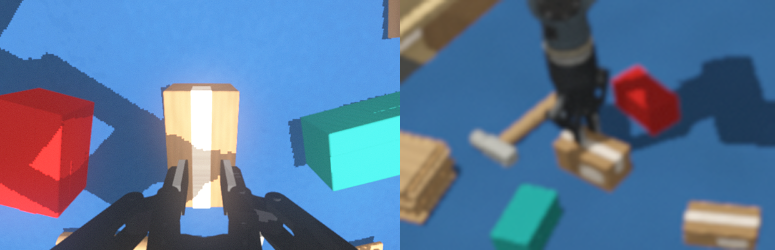

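The wrist crop shows the finger tips closed above the carton lid at about (296,256) and (355,256) full scale. The stated TCP should project to (324,236). So the tips seem to end higher than the reported TCP. I'll measure that from the images.

Run:
```python
from h import *
# camera in tool frame, from the present pose
s=manip.sense(); m=vision.camera_model("wrist")
R=cv2.Rodrigues(np.array(m["rvec"]))[0]; c=-R.T@m["tvec"]
T=Ro.from_quat(s["tool_rot"]).as_matrix()
ct=T.T@(c-s["tcp_pos"]); Rt=R@T
print("cam in tool mm",(ct*1e3).round(1),"axis",Rt[2].round(3))
for n,l,r in [("w2 open",(232,271),(421,271)),("w3 50",(273,259),(380,259)),("w5 25",(300,256),(353,256))]:
    p=cv2.undistortPoints(np.array([l,r],float).reshape(-1,1,2),m["camera_matrix"],m["D"]).reshape(-1,2)
    d=np.c_[p,[1,1]]@Rt; k=-ct[0]/d[:,0]   # to plane x=0
    print(n,((ct+d*k[:,None])*1e3).round(1))
im=cv2.imread("pics/w5.png")[215:345,250:400]; cv2.imwrite("pics/c5b.png",cv2.resize(im,None,fx=5,fy=4.5,interpolation=cv2.INTER_CUBIC))
print({k:np.round(v,3) for k,v in s.items() if k in("q","force","tcp_pos")})
```

```text
cam in tool mm [  80.4    0.4 -177.5] axis [-0.32   0.001  0.947]
w2 open [[  0.  -44.8 -37.9]
 [  0.   46.2 -37.9]]
w3 50 [[  0.  -26.9 -25.5]
 [  0.   28.3 -25.5]]
w5 25 [[  0.  -13.2 -22.2]
 [  0.   14.6 -22.2]]
{'q': array([-0.858,  0.697,  1.66 ,  0.   ,  0.783, -0.809]), 'tcp_pos': array([ 0.459, -0.362,  0.036]), 'force': array([-0.726,  0.251, -0.228])}
```

View pics/c5b.png

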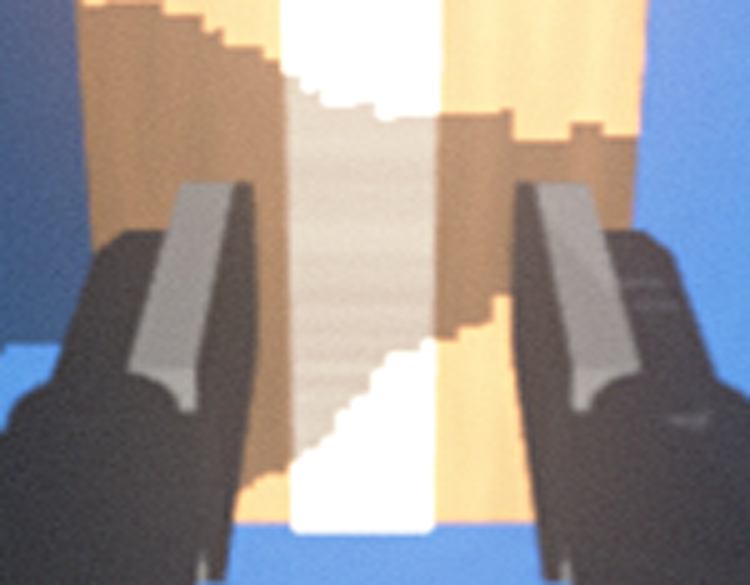

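The fingertips really end about 37–40 mm behind the reported TCP; the pad gap in the image and the lid contact force agree on this. I'll use that offset from here on, so TCP z = −0.026 puts the tips about 12 mm above the bench. I'll open and descend in steps, checking the force.

>>> drive_tool([
  [[0,0,0,0],[0,0,0,0],[0,0,0,0],[0,0,0,0],[0,0,0,0]],
], jaw=85)

```text
t: 6.07
tcp_pos: [0.4587, -0.3612, 0.0344]
tool_rot: [0.724, 0.69, 0.0, -0.0]
force: [0.2, -0.8, 0.7]
finger_gap: 0.977
gripper_force: 0.0
```

>>> drive_tool([
  [[0,0,15,0],[0,0,30,0],[0,0,40,0],[0,0,40,0],[0,0,40,0]],
])

```text
t: 6.48
tcp_pos: [0.4585, -0.361, -0.0057]
tool_rot: [0.724, 0.69, 0.0, -0.001]
force: [0.9, 0.2, 0.3]
finger_gap: 0.997
gripper_force: 0.0
```

Run:
```python
from h import *
s=manip.sense()
to_tool([.4586,-.3607,-.026],-.05)
im,m=snap("wrist","w6")
```

```text
shift [ 0.3  0.1 20.3] turn 0.001 q6 -0.81 tcp [ 0.4585 -0.361  -0.0057] F [0.9 0.2 0.3] t 6.48 gap 85.1
```

The TCP reads below the bench with no contact force, which confirms the offset.

>>> drive_tool([
  [[0,0,10,0],[0,0,20,0],[0,0,20,0],[0,0,20,0]],
])

```text
t: 6.87
tcp_pos: [0.4584, -0.3608, -0.0259]
tool_rot: [0.724, 0.69, 0.0, -0.001]
force: [0.2, 0.1, -0.3]
finger_gap: 0.995
gripper_force: 0.0
```

>>> drive_tool([
  [[0,0,0,0],[0,0,0,0],[0,0,0,0],[0,0,0,0],[0,0,0,0]],
], jaw=40, force=40)

```text
t: 7.28
tcp_pos: [0.4589, -0.3615, -0.0247]
tool_rot: [0.724, 0.69, -0.0, 0.0]
force: [-0.8, -0.1, 2.7]
finger_gap: 0.698
gripper_force: 45.7
```

>>> drive_tool([
  [[0,0,0,0],[0,0,-5,0],[0,0,-15,0],[0,0,-30,0],[0,0,-30,0]],
])

```text
t: 7.7
tcp_pos: [0.4601, -0.3625, 0.0071]
tool_rot: [0.724, 0.69, 0.0, 0.002]
force: [0.8, -0.1, -4.6]
finger_gap: 0.697
gripper_force: 45.3
```

Gripped: the opening is 59.6 mm and the grip 45 N. Next I'll lift and travel to a viewpoint beside the cradle.

>>> drive_tool([
  [[0,0,-40,0],[20,0,-80,0],[50,0,-120,0],[90,5,-150,0],[130,10,-170,0]],
])

```text
t: 8.12
tcp_pos: [0.4725, -0.2515, 0.1657]
tool_rot: [0.725, 0.689, 0.0, 0.002]
force: [1.5, -0.0, -5.1]
finger_gap: 0.694
gripper_force: 47.1
```

>>> drive_tool([
  [[40,5,0,0],[80,12,-10,0],[120,20,-20,0],[160,28,-20,0],[200,36,-20,0]],
])

```text
t: 8.53
tcp_pos: [0.5179, -0.0511, 0.1841]
tool_rot: [0.724, 0.689, 0.0, 0.001]
force: [0.8, 0.1, -5.2]
finger_gap: 0.698
gripper_force: 47.1
```

>>> drive_tool([
  [[40,8,0,0.08],[80,16,0,0.16],[120,24,0,0.24],[160,32,0,0.32],[190,36,0,0.37]],
])

```text
t: 8.95
tcp_pos: [0.5631, 0.1384, 0.1831]
tool_rot: [0.839, 0.544, 0.0, -0.0]
force: [0.1, 0.0, -4.1]
finger_gap: 0.697
gripper_force: 46.9
```

>>> drive_tool([
  [[20,0,0,0],[35,0,0,0],[35,0,0,0],[35,0,0,0]],
])

```text
t: 9.28
tcp_pos: [0.5768, 0.1669, 0.1829]
tool_rot: [0.838, 0.545, -0.001, -0.0]
force: [-0.5, -0.5, -3.9]
finger_gap: 0.701
gripper_force: 46.9
```

Run:
```python
from h import *
im,m=snap("wrist","w7")
to_tool([.612,.29,.19],-.41)
print(w2px(m,[[.612,.29,.057]]))
```

```text
shift [127.6 -18.   -7.2] turn -0.009 q6 0.51 tcp [0.5765 0.1661 0.183 ] F [-0.7  0.1 -4.6] t 9.33 gap 59.8
[[303.57678409  37.05079156]]
```

View pics/w7.png

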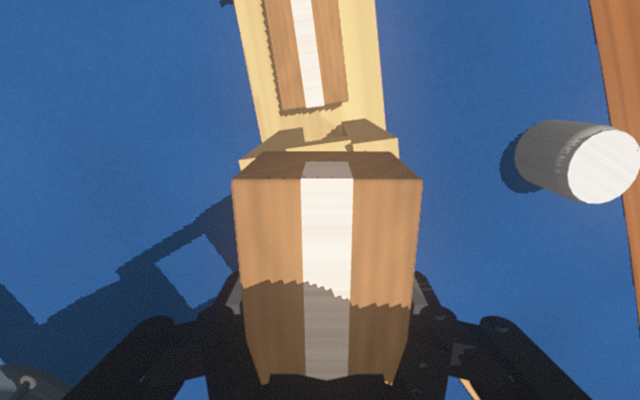

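The wrist view shows the carton held squarely, with the cradle cut off at the top: the near cheek at (320,140) and the bottom carton at (310,50). The tin, at (600,165), is clear. I'll rise for one full view of the cradle.

>>> drive_tool([
  [[10,-10,-40,0],[20,-18,-80,0],[25,-18,-120,0],[25,-18,-140,0],[25,-18,-140,0]],
])

```text
t: 9.75
tcp_pos: [0.5742, 0.1962, 0.3301]
tool_rot: [0.839, 0.544, 0.006, 0.003]
force: [0.8, 0.4, -5.2]
finger_gap: 0.693
gripper_force: 47.4
```

>>> drive_tool([
  [[0,0,0,0],[0,0,0,0]],
])

```text
t: 9.92
tcp_pos: [0.5691, 0.1955, 0.321]
tool_rot: [0.839, 0.544, -0.003, -0.001]
force: [-0.7, -0.3, -5.7]
finger_gap: 0.695
gripper_force: 47.3
```

Run:
```python
from h import *
im,m=snap("wrist","w8")
to_tool([.612,.29,.19],-.41)
p=w2px(m,[[.612,.29,.012],[.572,.19,.1],[.65,.39,.1]]); print(p)
c=p[0].round().astype(int); x0=max(c[0]-100,0); y0=max(min(c[1]-70,400-150),0)
print(x0,y0); cv2.imwrite("pics/c8.png",cv2.resize(im[y0:y0+150,x0:x0+200],None,fx=4,fy=4,interpolation=cv2.INTER_CUBIC))
```

```text
shift [104.2   1.5 129.9] turn -0.011 q6 0.57 tcp [0.5689 0.1957 0.3203] F [ 0.4 -0.1 -4.8] t 9.97 gap 59.5
[[326.61871125  76.67945686]
 [329.88153973 166.5676676 ]
 [320.56550862 -36.25472949]]
227 7
```

The far cheek is out of frame. I'll take a second view 70 mm further on and compose both into one picture.

>>> drive_tool([
  [[30,0,0,0],[60,0,0,0],[80,0,0,0],[80,0,0,0],[80,0,0,0]],
])

```text
t: 10.38
tcp_pos: [0.6023, 0.2701, 0.3198]
tool_rot: [0.838, 0.545, -0.003, -0.001]
force: [0.1, -1.2, -5.0]
finger_gap: 0.699
gripper_force: 47.2
```

>>> drive_tool([
  [[0,0,0,0],[0,0,0,0]],
])

```text
t: 10.55
tcp_pos: [0.6027, 0.2689, 0.322]
tool_rot: [0.839, 0.544, -0.002, -0.0]
force: [0.1, -0.4, -4.3]
finger_gap: 0.696
gripper_force: 47.2
```

Run:
```python
from h import *
im,m=snap("wrist","w9")
to_tool([.612,.29,.19],-.41)
a=cv2.imread("pics/w8.png")[0:200,255:388]; b=im[0:200,255:388]
f=lambda x:cv2.resize(x,(399,600),interpolation=cv2.INTER_CUBIC)
cv2.imwrite("pics/c9.png",np.hstack([f(a),f(b)]))
```

```text
shift [ 2.320e+01 -1.000e-01  1.326e+02] turn -0.01 q6 0.67 tcp [0.6029 0.2689 0.3226] F [ 0.1 -0.2 -4.5] t 10.6 gap 60.0
```

View pics/c9.png

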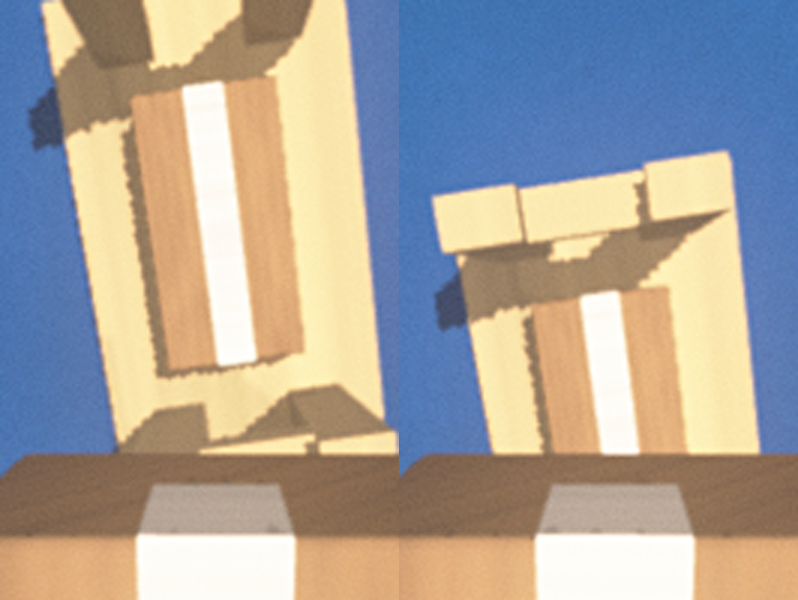

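The two panels (3x scale, column origin 255) show these points:
- **Bottom carton lid corners, left panel:** (132,98), (274,77), (303,352), (167,372).
- **Far cheek top, right panel:** outer corners at x−399 = (33,196) and (330,151), notch edges at (116,185) and (245,163).

I'll solve the poses from these points.

```bash
cat > fitpts.py <<'E'
from h import *
from scipy.optimize import least_squares
def solve(m,P,px,g):
    P=np.array(P)/1e3
    f=lambda p:(w2px(m,np.c_[P[:,:2]@Ro.from_euler('z',p[2]).as_matrix()[:2,:2].T+p[:2],P[:,2]])-px).ravel()
    r=least_squares(f,g,x_scale=[.01,.01,.1]); print("pose",r.x.round(4),"res px",np.abs(r.fun).max().round(2),np.sqrt((r.fun**2).mean()).round(2)); return r.x
E
python3 - <<'E'
from fitpts import *
q=lambda L:np.array([[255+(x+.5)/3-.5,(y+.5)/3-.5] for x,y in L])
_,m8=load("w8");_,m9=load("w9");_,m7=load("w7")
b=solve(m8,[[-30,55,57],[30,55,57],[30,-55,57],[-30,-55,57]],q([(132,98),(274,77),(303,352),(167,372)]),[.612,.29,-.41])
c=solve(m9,[[-45,91,176],[45,91,176],[-45,75,176],[-20,91,176],[20,91,176],[-20,75,176],[20,75,176]],q([(33,196),(330,151),(42,254),(116,185),(245,163),(123,241),(249,222)]),[.612,.29,-.41])
e=px2w(m8,q([(68,150),(115,430),(346,0),(385,430)]),.012)
for n,p in(("bottom",b),("cradle",c)):
    print(n,"deck edge x",((e[:,:2]-p[:2])@Ro.from_euler('z',p[2]).as_matrix()[:2,:2]).round(4).tolist())
# held carton in w7: tool (0.5765,.1661,.183), lid z = tcp+.080
p=px2w(m7,[(232,181),(421,179)],.183+.080); t=np.array([.5765,.1661]); a=2*np.arctan2(.545,.838)
print("held lid front corners in tool",((p[:,:2]-t)@np.array([[np.cos(a),np.sin(a)],[np.sin(a),-np.cos(a)]]).T).round(4))
to_tool([b[0],b[1],.21],b[2])
E
```

```text
pose [ 0.6128  0.2878 -0.2922] res px 1.18 0.65
pose [ 0.6146  0.288  -0.2785] res px 1.0 0.49
bottom deck edge x [[-0.0631, 0.0447], [-0.0619, -0.0824], [0.0666, 0.0886], [0.069, -0.0991]]
cradle deck edge x [[-0.0642, 0.0449], [-0.0648, -0.0822], [0.0661, 0.087], [0.0659, -0.1007]]
held lid front corners in tool [[ 0.0567 -0.0276]
 [ 0.0574  0.03  ]]
shift [ 21.5   1.5 112.6] turn -0.128 q6 0.67 tcp [0.6029 0.2689 0.3226] F [ 0.1 -0.2 -4.5] t 10.6 gap 60.0
```

The poses are consistent: the bottom carton is at (0.6128, 0.2878, −0.292) and the cradle at (0.6146, 0.288, −0.279), with the deck edges coming out at ±65 mm. I'll move above the column.

>>> drive_tool([
  [[10,0.6,20,-0.06],[21,1.2,55,-0.128],[21,1.2,90,-0.128],[21,1.2,110,-0.128],[21,1.2,110,-0.128]],
])

```text
t: 11.02
tcp_pos: [0.6087, 0.2867, 0.2071]
tool_rot: [0.802, 0.597, -0.006, -0.002]
force: [-0.3, -0.1, -5.6]
finger_gap: 0.7
gripper_force: 46.9
```

>>> drive_tool([
  [[0,0,0,0],[0,0,0,0],[0,0,0,0]],
])

```text
t: 11.27
tcp_pos: [0.6151, 0.289, 0.2167]
tool_rot: [0.802, 0.597, 0.003, 0.001]
force: [0.8, 0.1, -4.3]
finger_gap: 0.698
gripper_force: 47.0
```

Run:
```python
from h import *
to_tool([.6128,.2878,.033],-.292)
```

```text
shift [ -2.4  -2.8 183.7] turn 0.001 q6 0.57 tcp [0.6151 0.289  0.2167] F [ 0.8  0.1 -4.3] t 11.27 gap 59.6
```

The arm sways after fast moves. I'll descend part-way more gently and re-read once it has settled.

>>> drive_tool([
  [[0,0,15,0],[0,0,35,0],[0,0,55,0],[0,0,75,0],[0,0,90,0]],
])

```text
t: 11.68
tcp_pos: [0.6142, 0.289, 0.1245]
tool_rot: [0.802, 0.597, 0.001, 0.001]
force: [-0.3, -0.3, -4.8]
finger_gap: 0.697
gripper_force: 47.2
```

>>> drive_tool([
  [[0,0,10,0],[0,0,18,0],[0,0,23,0],[0,0,25,0],[0,0,25,0]],
])

```text
t: 12.1
tcp_pos: [0.6137, 0.2889, 0.0991]
tool_rot: [0.802, 0.597, 0.001, 0.0]
force: [-0.1, -1.0, -4.8]
finger_gap: 0.701
gripper_force: 47.2
```

>>> drive_tool([
  [[0,0,0,0],[0,0,0,0],[0,0,0,0],[0,0,0,0],[0,0,0,0]],
])

```text
t: 12.52
tcp_pos: [0.6133, 0.2889, 0.0989]
tool_rot: [0.802, 0.597, 0.0, 0.0]
force: [0.0, 0.6, -4.7]
finger_gap: 0.698
gripper_force: 47.2
```

Run:
```python
from h import *
to_tool([.6128,.2878,.033],-.292)
```

```text
shift [-1.2 -0.2 65.9] turn 0.001 q6 0.57 tcp [0.6133 0.2889 0.0989] F [ 0.   0.6 -4.7] t 12.52 gap 59.6
```

>>> drive_tool([
  [[-1.5,-0.4,20,0],[-1.5,-0.4,40,0],[-1.5,-0.4,54,0],[-1.5,-0.4,60,0],[-1.5,-0.4,62,0]],
])

```text
t: 12.93
tcp_pos: [0.6113, 0.2871, 0.0348]
tool_rot: [0.802, 0.597, -0.001, -0.001]
force: [0.4, -0.5, -4.1]
finger_gap: 0.699
gripper_force: 47.1
```

>>> drive_tool([
  [[0,0,0,0],[0,0,0.5,0],[0,0,1,0],[0,0,2,0],[0,0,2,0]],
])

```text
t: 13.35
tcp_pos: [0.6127, 0.2876, 0.0352]
tool_rot: [0.802, 0.597, 0.001, 0.0]
force: [-0.2, -0.3, -4.4]
finger_gap: 0.698
gripper_force: 47.1
```

>>> drive_tool([
  [[0,0,0.5,0],[0,0,1,0],[0,0,1.5,0],[0,0,2,0],[0,0,2,0]],
])

```text
t: 13.77
tcp_pos: [0.6123, 0.2874, 0.0324]
tool_rot: [0.802, 0.597, -0.0, -0.0]
force: [-0.1, 0.2, -5.1]
finger_gap: 0.696
gripper_force: 47.1
```

>>> drive_tool([
  [[0,0,0.5,0],[0,0,1,0],[0,0,1,0],[0,0,1,0],[0,0,1,0]],
])

```text
t: 14.18
tcp_pos: [0.6123, 0.2874, 0.0323]
tool_rot: [0.802, 0.597, -0.0, 0.0]
force: [-3.4, -1.3, 4.2]
finger_gap: 0.7
gripper_force: 48.0
```

Contact at the expected height, with the force going from −5 to +4 N. I'll release, rise, and go towards the flat carton's viewpoint.

>>> drive_tool([
  [[0,0,0,0],[0,0,0,0],[0,0,0,0],[0,0,0,0],[0,0,0,0]],
], jaw=80)

```text
t: 14.6
tcp_pos: [0.6127, 0.2876, 0.0315]
tool_rot: [0.802, 0.597, 0.0, 0.0]
force: [-0.0, -0.1, 0.2]
finger_gap: 0.938
gripper_force: 0.0
```

>>> drive_tool([
  [[0,0,-15,0],[0,0,-40,0],[0,0,-75,0],[0,0,-110,0],[0,0,-140,0]],
])

```text
t: 15.02
tcp_pos: [0.6128, 0.2876, 0.1736]
tool_rot: [0.802, 0.597, 0.001, 0.0]
force: [-0.3, -0.5, 0.5]
finger_gap: 0.94
gripper_force: 0.0
```

>>> drive_tool([
  [[-30,0,-40,0],[-70,0,-80,0],[-70,0,-120,0],[-70,0,-130,0],[-70,0,-130,0]],
])

```text
t: 15.43
tcp_pos: [0.596, 0.2198, 0.3096]
tool_rot: [0.803, 0.596, 0.007, 0.003]
force: [0.8, -0.1, 0.9]
finger_gap: 0.938
gripper_force: 0.0
```

>>> drive_tool([
  [[0,0,0,0],[0,0,0,0],[0,0,0,0]],
])

```text
t: 15.68
tcp_pos: [0.5912, 0.2205, 0.2996]
tool_rot: [0.802, 0.597, -0.002, -0.001]
force: [0.0, -0.9, -0.7]
finger_gap: 0.93
gripper_force: 0.0
```

Run:
```python
from h import *
im,m=snap("wrist","w10")
P=box((.6128,.2878),-.292,.06,.11,.012,.112); print(w2px(m,P).round(1)[4:])
# lid plane z=.112: look for brown/white against cream deck by edges; save mask stats
hsv=cv2.cvtColor(im,cv2.COLOR_BGR2HSV)
c=w2px(m,P[4:]).mean(0).round().astype(int)
for off in range(-70,71,7): print(off, im[c[1],np.clip(c[0]+off,0,639)], end=' ')
to_tool([.478,-.105,.2],.378)
```

```text
[[356.8  48.2]
 [297.6  48. ]
 [300.  155.7]
 [353.9 155.8]]
-70 [189 124  81] -63 [188 125  82] -56 [185 125  87] -49 [189 126  87] -42 [186 240 253] -35 [116 153 185] -28 [101 129 159] -21 [134 186 234] -14 [130 184 232] -7 [196 230 250] 0 [251 254 255] 7 [253 255 255] 14 [136 195 240] 21 [132 184 234] 28 [130 185 233] 35 [185 240 253] 42 [186 239 253] 49 [184 230 252] 56 [187 130 105] 63 [185 128  98] 70 [185 126  94] shift [-344.2  -14.9  100.1] turn -0.669 q6 0.47 tcp [0.5912 0.2206 0.2994] F [0.5 0.6 0. ] t 15.73 gap 80.2
```

```bash
python3 - <<'E'
import re
s=open("h.py").read()
s=s.replace("z0,z1,S=4):","z0,z1,S=4,mk=None):").replace("i=im.astype(int); mk=((i[...,2]>i[...,0]-5)).astype(np.uint8)","i=im.astype(int); mk=((i[...,2]>i[...,0]-5)).astype(np.uint8) if mk is None else mk")
s+='''
def lidmask(im):
    """carton brown or white tape, against the cream plywood"""
    f=im.astype(float); r=f[...,0]/np.maximum(f[...,2],1)
    mk=(((r<.60)|(r>.93))&(f[...,2]>f[...,0]-3)).astype(np.uint8)
    k=np.ones((3,3),np.uint8); mk=cv2.morphologyEx(mk,cv2.MORPH_OPEN,k)
    return cv2.morphologyEx(mk,cv2.MORPH_CLOSE,np.ones((7,7),np.uint8))
'''
open("h.py","w").write(s)
E
python3 - <<'E'
from h import *
im,m=load("w10")
fit(im,m,(.6128,.2878),.06,.11,.111,.112,mk=lidmask(im))
im,m=load("w8")
fit(im,m,(.6128,.2878),.06,.11,.056,.057,mk=lidmask(im))
E
```

```text
pose [ 0.6136  0.2883 -0.2878] misfit 0.027
pose [ 0.6129  0.2883 -0.2846] misfit 0.026
```

The deep carton sits within 1 mm of the bottom one and at the same yaw. Now the flat carton.

>>> drive_tool([
  [[-30,0,0,0],[-70,5,10,0],[-110,10,20,0],[-150,15,30,0],[-190,15,40,0]],
], jaw=85)

```text
t: 16.15
tcp_pos: [0.5517, 0.0328, 0.2597]
tool_rot: [0.802, 0.598, -0.001, -0.0]
force: [1.2, -0.6, -0.3]
finger_gap: 0.993
gripper_force: 0.0
```

>>> drive_tool([
  [[-40,3,25,-0.12],[-80,6,50,-0.24],[-120,10,75,-0.36],[-160,12,95,-0.48],[-190,14,100,-0.6]],
])

```text
t: 16.57
tcp_pos: [0.5125, -0.1364, 0.1635]
tool_rot: [0.592, 0.806, -0.0, -0.003]
force: [0.9, 0.2, -0.9]
finger_gap: 0.998
gripper_force: 0.0
```

>>> drive_tool([
  [[-10,0,0,-0.069],[-15,0,0,-0.069],[-15,0,0,-0.069],[-15,0,0,-0.069],[-15,0,0,-0.069]],
])

```text
t: 16.98
tcp_pos: [0.5193, -0.1493, 0.1668]
tool_rot: [0.566, 0.824, 0.0, -0.0]
force: [0.0, -0.0, -0.6]
finger_gap: 0.995
gripper_force: 0.0
```

Run:
```python
from h import *
im,m=snap("wrist","w11")
d=fit(im,m,(.4777,-.1052),.06,.11,0,.036)
to_tool([*d[:2],.05],d[2])
b=fit(im,m,(.6412,-.1701),.024,.2,0,.02)
```

```text
pose [ 0.4779 -0.1051  0.3767] misfit 0.019
shift [ 56.  -22.8 117. ] turn -0.01 q6 -0.85 tcp [ 0.5193 -0.1492  0.1669] F [0.3 0.5 0.1] t 17.03 gap 85.1
pose [ 0.6417 -0.1697  0.1934] misfit 0.306
```

>>> drive_tool([
  [[15,-6,30,-0.01],[32,-13,65,-0.01],[47,-19,95,-0.01],[56,-23,110,-0.01],[56,-23,115,-0.01]],
])

```text
t: 17.45
tcp_pos: [0.4734, -0.1027, 0.0497]
tool_rot: [0.562, 0.827, -0.001, -0.004]
force: [-0.4, 0.8, 0.1]
finger_gap: 0.994
gripper_force: 0.0
```

>>> drive_tool([
  [[0,0,0,0],[0,0,0,0],[0,0,0,0]],
])

```text
t: 17.7
tcp_pos: [0.4801, -0.1076, 0.0531]
tool_rot: [0.562, 0.827, 0.0, 0.002]
force: [-0.1, -0.1, -0.1]
finger_gap: 0.994
gripper_force: 0.0
```

Run:
```python
from h import *
to_tool([.4779,-.1051,-.029],.3767)
```

```text
shift [ 3.4 -1.3 82.1] turn -0.001 q6 -0.82 tcp [ 0.4801 -0.1076  0.0531] F [-0.1 -0.1 -0.1] t 17.7 gap 84.9
```

>>> drive_tool([
  [[0.5,0,25,0],[0.5,0,50,0],[0.5,0,70,0],[0.5,0,79,0],[0.5,0,81,0]],
])

```text
t: 18.12
tcp_pos: [0.478, -0.1066, -0.0298]
tool_rot: [0.563, 0.827, -0.0, -0.0]
force: [-0.2, 0.6, -0.5]
finger_gap: 0.995
gripper_force: 0.0
```

>>> drive_tool([
  [[0,0,0,0],[0,0,0,0],[0,0,0,0],[0,0,0,0]],
])

```text
t: 18.45
tcp_pos: [0.4783, -0.1065, -0.0282]
tool_rot: [0.563, 0.827, 0.0, 0.001]
force: [-0.4, -0.1, 0.6]
finger_gap: 0.997
gripper_force: 0.0
```

>>> drive_tool([
  [[0,0,0,0],[0,0,0,0],[0,0,0,0],[0,0,0,0],[0,0,0,0]],
], jaw=40, force=40)

```text
t: 18.87
tcp_pos: [0.4779, -0.1063, -0.0286]
tool_rot: [0.563, 0.827, 0.0, 0.001]
force: [-0.3, 0.3, 5.1]
finger_gap: 0.696
gripper_force: 43.8
```

>>> drive_tool([
  [[0,0,0,0],[0,0,-5,0],[0,0,-15,0],[0,0,-30,0],[0,0,-40,0]],
])

```text
t: 19.28
tcp_pos: [0.4774, -0.1061, 0.0119]
tool_rot: [0.563, 0.827, 0.0, 0.0]
force: [-0.4, -0.7, -2.2]
finger_gap: 0.694
gripper_force: 43.8
```

Gripped, with 43.8 N and the opening at 59.4 mm. Now lift and carry it to above the column.

>>> drive_tool([
  [[0,0,-30,0],[0,0,-65,0],[0,0,-100,0],[0,0,-135,0],[10,8,-170,0]],
])

```text
t: 19.7
tcp_pos: [0.4804, -0.0949, 0.183]
tool_rot: [0.563, 0.826, -0.0, 0.0]
force: [0.3, 0.2, -3.4]
finger_gap: 0.696
gripper_force: 44.5
```

>>> drive_tool([
  [[25,22,-20,0],[55,48,-35,0],[85,73,-45,0],[115,98,-50,0],[143,123,-50,0]],
])

```text
t: 20.12
tcp_pos: [0.5435, 0.0863, 0.2331]
tool_rot: [0.563, 0.827, 0.001, 0.001]
force: [1.3, -1.0, -2.9]
finger_gap: 0.695
gripper_force: 44.5
```

>>> drive_tool([
  [[28,24,0,0.12],[56,48,0,0.24],[84,72,0,0.36],[110,94,0,0.48],[130,112,0,0.6]],
])

```text
t: 20.53
tcp_pos: [0.599, 0.2491, 0.2309]
tool_rot: [0.783, 0.622, -0.0, -0.0]
force: [0.5, -1.2, -3.2]
finger_gap: 0.694
gripper_force: 44.5
```

>>> drive_tool([
  [[0,0,0,0.064],[0,0,0,0.064],[0,0,0,0.064],[0,0,0,0.064],[0,0,0,0.064]],
])

```text
t: 20.95
tcp_pos: [0.5992, 0.2452, 0.2309]
tool_rot: [0.801, 0.598, -0.0, -0.0]
force: [0.7, -1.0, -2.0]
finger_gap: 0.696
gripper_force: 44.5
```

Run:
```python
from h import *
a=-.288+np.pi/2
to_tool([.6133-.0011*np.cos(a),.2882-.0011*np.sin(a),.17],-.288)
```

```text
shift [44.1  1.3 60.9] turn -0.001 q6 0.5 tcp [0.5992 0.2452 0.2309] F [ 0.7 -1.  -2. ] t 20.95 gap 59.4
```

>>> drive_tool([
  [[14,0.4,10,-0.001],[28,0.8,25,-0.001],[38,1.3,42,-0.001],[44,1.3,55,-0.001],[44,1.3,61,-0.001]],
])

```text
t: 21.37
tcp_pos: [0.6122, 0.2888, 0.1668]
tool_rot: [0.801, 0.599, -0.002, -0.001]
force: [-0.0, -0.0, -2.5]
finger_gap: 0.693
gripper_force: 44.6
```

>>> drive_tool([
  [[0,0,10,0],[0,0,25,0],[0,0,38,0],[0,0,46,0],[0,0,50,0]],
])

```text
t: 21.78
tcp_pos: [0.6127, 0.2873, 0.1184]
tool_rot: [0.801, 0.598, -0.001, -0.0]
force: [-1.1, 0.7, -1.4]
finger_gap: 0.691
gripper_force: 44.6
```

>>> drive_tool([
  [[0,0,0,0],[0,0,0,0],[0,0,0,0],[0,0,0,0],[0,0,0,0]],
])

```text
t: 22.2
tcp_pos: [0.6139, 0.2883, 0.1206]
tool_rot: [0.801, 0.599, 0.001, 0.0]
force: [0.1, 0.5, -2.4]
finger_gap: 0.693
gripper_force: 44.6
```

Run:
```python
from h import *
a=-.288+np.pi/2
to_tool([.6133-.0011*np.cos(a),.2882-.0011*np.sin(a),.0834],-.288)
```

```text
shift [-1.4 -0.6 37.2] turn 0.001 q6 0.56 tcp [0.6139 0.2883 0.1206] F [ 0.1  0.5 -2.4] t 22.2 gap 59.2
```

>>> drive_tool([
  [[-1,-0.5,12,0],[-1,-0.5,22,0],[-1,-0.5,29,0],[-1,-0.5,33,0],[-1,-0.5,34,0]],
])

```text
t: 22.62
tcp_pos: [0.6114, 0.2869, 0.0838]
tool_rot: [0.801, 0.599, -0.002, -0.001]
force: [0.8, 0.2, -2.4]
finger_gap: 0.691
gripper_force: 44.6
```

>>> drive_tool([
  [[0,0,0,0],[0,0,0,0],[0,0,0.5,0],[0,0,1,0],[0,0,1.5,0]],
])

```text
t: 23.03
tcp_pos: [0.6129, 0.2874, 0.0847]
tool_rot: [0.801, 0.599, 0.0, 0.0]
force: [-0.3, -0.6, -2.5]
finger_gap: 0.691
gripper_force: 44.6
```

>>> drive_tool([
  [[0,0,0.5,0],[0,0,1,0],[0,0,1.5,0],[0,0,1.5,0],[0,0,1.5,0]],
])

```text
t: 23.45
tcp_pos: [0.6128, 0.2874, 0.0835]
tool_rot: [0.801, 0.599, 0.0, 0.0]
force: [-1.2, 0.6, 4.3]
finger_gap: 0.694
gripper_force: 45.1
```

Contact. I'll release, rise and check.

>>> drive_tool([
  [[0,0,0,0],[0,0,0,0],[0,0,0,0],[0,0,0,0],[0,0,0,0]],
], jaw=80)

```text
t: 23.87
tcp_pos: [0.6127, 0.2873, 0.0826]
tool_rot: [0.801, 0.599, -0.0, -0.0]
force: [-1.0, 0.5, -1.0]
finger_gap: 0.938
gripper_force: 0.0
```

>>> drive_tool([
  [[0,0,-15,0],[0,0,-40,0],[0,0,-75,0],[0,0,-110,0],[-15,0,-145,0]],
])

```text
t: 24.28
tcp_pos: [0.6087, 0.2748, 0.2289]
tool_rot: [0.8, 0.599, 0.001, -0.0]
force: [-0.0, 0.3, 0.9]
finger_gap: 0.937
gripper_force: 0.0
```

>>> drive_tool([
  [[-25,0,-30,0],[-50,0,-55,0],[-60,0,-70,0],[-60,0,-75,0],[-60,0,-75,0]],
])

```text
t: 24.7
tcp_pos: [0.5924, 0.2154, 0.3046]
tool_rot: [0.801, 0.598, 0.002, 0.001]
force: [0.4, 0.3, -0.3]
finger_gap: 0.935
gripper_force: 0.0
```

>>> drive_tool([
  [[0,0,0,0],[0,0,0,0],[0,0,0,0]],
])

```text
t: 24.95
tcp_pos: [0.5906, 0.2161, 0.3006]
tool_rot: [0.801, 0.599, -0.002, -0.001]
force: [-0.0, 0.1, -0.0]
finger_gap: 0.938
gripper_force: 0.0
```

Run:
```python
from h import *
im,m=snap("wrist","w12")
fit(im,m,(.613,.288),.06,.11,.147,.148,mk=lidmask(im))
b=(.6415,-.170); a=.1925+np.pi/2
to_tool([b[0]-.07*np.cos(a),b[1]-.07*np.sin(a),.2],.1925)
```

```text
pose [ 0.6139  0.2883 -0.2894] misfit 0.117
shift [-418.   190.3  100.7] turn -0.479 q6 0.46 tcp [0.5907 0.216  0.3008] F [ 0.4 -0.   1.2] t 25.0 gap 79.9
```

The flat carton is at (0.6139, 0.2883, −0.289), flush with the deep one. Now the bar.

>>> drive_tool([
  [[-30,14,0,0],[-66,30,0,0],[-102,46,0,0],[-138,62,0,0],[-174,79,0,0]],
], jaw=85)

```text
t: 25.42
tcp_pos: [0.6176, 0.0253, 0.3017]
tool_rot: [0.801, 0.599, -0.001, -0.001]
force: [0.7, -0.0, 0.2]
finger_gap: 0.995
gripper_force: 0.0
```

>>> drive_tool([
  [[-35,16,10,-0.1],[-70,32,25,-0.2],[-105,48,40,-0.3],[-140,64,50,-0.4],[-170,77,60,-0.479]],
])

```text
t: 25.83
tcp_pos: [0.6434, -0.1609, 0.2405]
tool_rot: [0.635, 0.773, -0.0, -0.001]
force: [0.4, 0.1, 0.1]
finger_gap: 0.998
gripper_force: 0.0
```

Run:
```python
from h import *
b=(.6415,-.170); a=.1925+np.pi/2
to_tool([b[0]-.07*np.cos(a),b[1]-.07*np.sin(a),.2],.1925)
```

```text
shift [-78.6  -3.8  40.5] turn 0.003 q6 -0.61 tcp [ 0.6434 -0.1609  0.2405] F [0.4 0.1 0.1] t 25.83 gap 85.2
```

>>> drive_tool([
  [[-30,-2,15,0],[-55,-4,30,0],[-72,-4,38,0],[-78,-4,40,0],[-78,-4,40,0]],
])

```text
t: 26.25
tcp_pos: [0.6543, -0.2367, 0.2011]
tool_rot: [0.637, 0.771, -0.0, -0.001]
force: [0.1, 0.9, 0.6]
finger_gap: 0.997
gripper_force: 0.0
```

>>> drive_tool([
  [[0,0,0,0],[0,0,0,0],[0,0,0,0]],
])

```text
t: 26.5
tcp_pos: [0.6551, -0.2343, 0.2041]
tool_rot: [0.635, 0.772, 0.0, 0.001]
force: [0.4, 0.8, -0.3]
finger_gap: 0.992
gripper_force: 0.0
```

Run:
```python
from h import *
im,m=snap("wrist","w13")
b=fit(im,m,(.6415,-.17),.024,.2,0,.02)
to_tool([*b[:2],.03],b[2])
```

```text
pose [ 0.641  -0.1698  0.1897] misfit 0.039
shift [ 66.4  -1.5 174. ] turn 0.004 q6 -0.7 tcp [ 0.6551 -0.2345  0.204 ] F [-0.6  0.2  1. ] t 26.55 gap 85.1
```

>>> drive_tool([
  [[15,-0.5,40,0.004],[32,-1,80,0.004],[50,-1.5,120,0.004],[62,-1.5,155,0.004],[66.5,-1.5,174,0.004]],
])

```text
t: 26.97
tcp_pos: [0.6367, -0.1664, 0.0249]
tool_rot: [0.637, 0.771, -0.001, -0.004]
force: [-0.1, -0.1, -0.2]
finger_gap: 0.996
gripper_force: 0.0
```

>>> drive_tool([
  [[0,0,20,0],[0,0,35,0],[0,0,45,0],[0,0,50,0],[0,0,50,0]],
])

```text
t: 27.38
tcp_pos: [0.6402, -0.1705, -0.0217]
tool_rot: [0.637, 0.77, -0.0, -0.0]
force: [1.1, -0.0, -0.8]
finger_gap: 0.996
gripper_force: 0.0
```

>>> drive_tool([
  [[0,0,0,0],[0,0,0,0],[0,0,0,0]],
])

```text
t: 27.63
tcp_pos: [0.6413, -0.1716, -0.0198]
tool_rot: [0.638, 0.77, 0.0, 0.001]
force: [-0.3, -0.2, -0.3]
finger_gap: 0.995
gripper_force: 0.0
```

Run:
```python
from h import *
to_tool([.641,-.1698,-.031],.1897)
```

```text
shift [ 1.8 -0.  11.2] turn -0.002 q6 -0.62 tcp [ 0.6413 -0.1716 -0.0198] F [-0.3 -0.2 -0.3] t 27.63 gap 84.9
```

>>> drive_tool([
  [[1.5,0,5,0],[1.5,0,10,0],[1.5,0,10,0],[1.5,0,10,0]],
])

```text
t: 27.97
tcp_pos: [0.6396, -0.1693, -0.0318]
tool_rot: [0.638, 0.77, -0.0, -0.001]
force: [1.1, 0.3, -1.5]
finger_gap: 0.997
gripper_force: 0.0
```

>>> drive_tool([
  [[0,0,0,0],[0,0,0,0],[0,0,0,0],[0,0,0,0],[0,0,0,0]],
], jaw=15, force=40)

```text
t: 28.38
tcp_pos: [0.6402, -0.1696, -0.0311]
tool_rot: [0.638, 0.77, 0.0, 0.0]
force: [0.7, 0.5, 2.1]
finger_gap: 0.294
gripper_force: 2.1
```

>>> drive_tool([
  [[0,0,0,0],[0,0,0,0],[0,0,0,0],[0,0,0,0]],
])

```text
t: 28.72
tcp_pos: [0.6403, -0.1697, -0.031]
tool_rot: [0.638, 0.77, 0.0, 0.0]
force: [-0.1, -0.0, 2.4]
finger_gap: 0.267
gripper_force: 39.8
```

The bar is gripped at 39.8 N. Now lift and carry it over the cradle.

>>> drive_tool([
  [[0,0,-15,0],[0,0,-50,0],[0,0,-90,0],[0,0,-130,0],[0,0,-170,0]],
])

```text
t: 29.13
tcp_pos: [0.6393, -0.1692, 0.1409]
tool_rot: [0.638, 0.77, -0.0, -0.001]
force: [0.4, 0.2, -0.1]
finger_gap: 0.273
gripper_force: 39.5
```

>>> drive_tool([
  [[25,3,-30,0],[60,8,-50,0],[98,13,-65,0],[137,18,-70,0],[176,23,-70,0]],
])

```text
t: 29.55
tcp_pos: [0.6304, 0.0089, 0.2121]
tool_rot: [0.638, 0.77, 0.001, 0.002]
force: [-0.3, -0.3, -1.4]
finger_gap: 0.27
gripper_force: 39.5
```

>>> drive_tool([
  [[39,5,0,0.1],[78,10,0,0.2],[117,15,0,0.3],[156,20,0,0.4],[190,25,0,0.465]],
])

```text
t: 29.97
tcp_pos: [0.6176, 0.2015, 0.2095]
tool_rot: [0.799, 0.601, -0.0, -0.0]
force: [0.6, -0.5, -1.2]
finger_gap: 0.269
gripper_force: 39.5
```

>>> drive_tool([
  [[20,0,0,0],[35,0,0,0],[40,0,0,0],[40,0,0,0],[40,0,0,0]],
])

```text
t: 30.38
tcp_pos: [0.6298, 0.2362, 0.2087]
tool_rot: [0.798, 0.602, -0.001, 0.0]
force: [1.3, -0.4, -2.1]
finger_gap: 0.269
gripper_force: 39.5
```

Run:
```python
from h import *
to_tool([.6146,.288,.20],-.2785)
```

```text
shift [ 45.7 -28.8   8.6] turn 0.001 q6 0.47 tcp [0.6298 0.2362 0.2087] F [ 1.3 -0.4 -2.1] t 30.38 gap 23.0
```

>>> drive_tool([
  [[15,-10,2,0],[32,-20,6,0],[42,-27,10,0],[45.5,-29,14,0],[45.5,-29,15,0]],
])

```text
t: 30.8
tcp_pos: [0.6136, 0.2887, 0.1928]
tool_rot: [0.798, 0.603, -0.001, -0.0]
force: [0.7, -0.5, -0.2]
finger_gap: 0.27
gripper_force: 39.5
```

>>> drive_tool([
  [[0,0,5,0],[0,0,10,0],[0,0,14,0],[0,0,15,0],[0,0,15,0]],
])

```text
t: 31.22
tcp_pos: [0.6143, 0.2884, 0.178]
tool_rot: [0.798, 0.602, -0.001, -0.0]
force: [0.0, 0.3, -0.7]
finger_gap: 0.267
gripper_force: 39.5
```

>>> drive_tool([
  [[0,0,0,0],[0,0,0,0],[0,0,0,0],[0,0,0,0]],
])

```text
t: 31.55
tcp_pos: [0.6146, 0.2892, 0.1791]
tool_rot: [0.798, 0.603, 0.0, 0.0]
force: [-0.3, 0.6, -1.0]
finger_gap: 0.265
gripper_force: 39.5
```

Run:
```python
from h import *
to_tool([.6146,.288,.127],-.2785)
```

```text
shift [-1.1  0.3 52.1] turn 0.001 q6 0.55 tcp [0.6146 0.2892 0.1791] F [-0.3  0.6 -1. ] t 31.55 gap 22.6
```

>>> drive_tool([
  [[-1,0,8,0],[-1,0,16,0],[-1,0,24,0],[-1,0,30,0],[-1,0,34,0]],
])

```text
t: 31.97
tcp_pos: [0.6132, 0.2879, 0.1429]
tool_rot: [0.798, 0.603, -0.001, -0.0]
force: [0.4, -0.5, -2.3]
finger_gap: 0.27
gripper_force: 39.5
```

>>> drive_tool([
  [[0,0,4,0],[0,0,8,0],[0,0,12,0],[0,0,15,0],[0,0,15,0]],
])

```text
t: 32.38
tcp_pos: [0.6137, 0.288, 0.129]
tool_rot: [0.798, 0.603, -0.001, -0.0]
force: [-0.3, -0.6, -1.6]
finger_gap: 0.271
gripper_force: 39.5
```

>>> drive_tool([
  [[0,0,0,0],[0,0,0.5,0],[0,0,1,0],[0,0,1.5,0],[0,0,2,0]],
])

```text
t: 32.8
tcp_pos: [0.6143, 0.2882, 0.128]
tool_rot: [0.798, 0.603, 0.0, 0.0]
force: [-0.3, 0.3, -1.0]
finger_gap: 0.273
gripper_force: 39.5
```

>>> drive_tool([
  [[0,0,0.5,0],[0,0,1,0],[0,0,1.5,0],[0,0,1.5,0],[0,0,1.5,0]],
])

```text
t: 33.22
tcp_pos: [0.6142, 0.2882, 0.127]
tool_rot: [0.798, 0.603, 0.0, 0.0]
force: [-2.3, -1.4, 5.2]
finger_gap: 0.273
gripper_force: 40.1
```

The bar makes contact at exactly the notch-floor height. I'll release and retreat, then verify.

>>> drive_tool([
  [[0,0,0,0],[0,0,0,0],[0,0,0,0],[0,0,0,0],[0,0,0,0]],
], jaw=60)

```text
t: 33.63
tcp_pos: [0.6141, 0.2881, 0.1259]
tool_rot: [0.798, 0.603, -0.0, -0.0]
force: [-0.1, -0.4, 0.2]
finger_gap: 0.702
gripper_force: 0.0
```

>>> drive_tool([
  [[0,0,-8,0],[0,0,-25,0],[0,0,-55,0],[0,0,-90,0],[0,0,-125,0]],
])

```text
t: 34.05
tcp_pos: [0.6137, 0.288, 0.2525]
tool_rot: [0.798, 0.603, -0.001, -0.0]
force: [0.7, 0.2, 0.8]
finger_gap: 0.701
gripper_force: 0.0
```

>>> drive_tool([
  [[-25,0,-20,0],[-50,0,-40,0],[-65,0,-55,0],[-70,0,-60,0],[-70,0,-60,0]],
])

```text
t: 34.47
tcp_pos: [0.5957, 0.2201, 0.3133]
tool_rot: [0.799, 0.602, 0.002, 0.001]
force: [-0.1, 0.7, -0.2]
finger_gap: 0.704
gripper_force: 0.0
```

>>> drive_tool([
  [[0,0,0,0],[0,0,0,0],[0,0,0,0]],
])

```text
t: 34.72
tcp_pos: [0.5944, 0.2216, 0.3093]
tool_rot: [0.798, 0.603, -0.001, -0.001]
force: [0.3, -0.2, -0.2]
finger_gap: 0.701
gripper_force: 0.0
```

Run:
```python
from h import *
im,m=snap("wrist","w14"); sc,ms=snap("top","t14")
P=box((.6146,.288),-.2785,.024,.2,.158,.178); p=w2px(m,P[4:]); print(p.round(1))
# cross profiles over the bar at three stations along it: colours, in steps of 4 mm across
a=Ro.from_euler('z',-.2785).as_matrix()
for y in(-83,-30,30,83):
    q=w2px(m,[a@[x/1e3,y/1e3,0]+[.6146,.288,.178] for x in range(-32,33,4)]).round().astype(int)
    print(y,[tuple(int(v) for v in im[r,c]) if 0<=r<400 and 0<=c<640 else None for c,r in q])
to_tool([.6,.2,.3])
# tin check
o=cv2.imread("pics/top0.png"); print("top diff outside", [ (n,int(np.abs(o[y-12:y+12,x-12:x+12].astype(int)-sc[y-12:y+12,x-12:x+12]).mean())) for n,x,y in(("tin",303,133),("last",180,215),("hammer",475,250),("hammerhead",478,221),("red",433,281),("turq",433,187))])
```

```text
[[342.1 -18.9]
 [312.7 -19. ]
 [314.6 212. ]
 [338.7 212.1]]
-83 [(201, 248, 254), (203, 249, 255), (196, 246, 254), (186, 241, 254), (204, 253, 255), (120, 153, 185), (174, 232, 253), (167, 226, 252), (169, 226, 252), (169, 225, 251), (172, 230, 252), (165, 224, 251), (180, 243, 255), (142, 196, 234), (207, 249, 255), (202, 247, 254), (205, 249, 255)]
-30 [(118, 153, 184), (109, 146, 190), (133, 184, 235), (135, 187, 238), (126, 177, 231), (85, 115, 156), (183, 240, 255), (172, 232, 253), (177, 235, 254), (173, 231, 253), (171, 229, 253), (151, 211, 248), (135, 191, 240), (138, 190, 239), (135, 191, 239), (207, 252, 255), (195, 246, 254)]
30 [(127, 175, 215), (106, 139, 170), (130, 184, 234), (130, 182, 234), (107, 151, 205), (85, 114, 154), (183, 241, 254), (178, 236, 254), (179, 237, 254), (175, 235, 254), (175, 234, 254), (160, 222, 251), (135, 194, 243), (143, 201, 245), (140, 199, 245), (206, 252, 255), (196, 247, 254)]
83 [(203, 250, 255), (202, 249, 255), (200, 248, 255), (180, 238, 254), (205, 251, 255), (121, 164, 206), (192, 244, 255), (183, 241, 255), (182, 238, 254), (172, 235, 254), (174, 234, 254), (174, 232, 253), (180, 241, 255), (140, 194, 233), (206, 250, 255), (203, 249, 255), (202, 249, 255)]
shift [-19.2  11.1   9.7] turn 0.0 q6 0.46 tcp [0.5945 0.2215 0.3097] F [-0.2  0.1 -0.3] t 34.82 gap 60.1
top diff outside [('tin', 2), ('last', 6), ('hammer', 3), ('hammerhead', 3), ('red', 3), ('turq', 3)]
```

```bash
python3 -c "
from station import manip
print(manip.sign_off())"
```

```text
the job is handed in; nothing more can be done
None
```

I handed the job in at about 35 s: the deep and flat cartons are stacked within about 1 mm of flush, the bar rests in both notches, and the tin, last and hammer were not disturbed. The first two grips on the deep carton closed on its lid without moving it, because the fingers end about 38 mm short of the stated TCP.

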